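# Poke the stuck brass insert out of the trunnion cap on the knock-out pin

### The arm

A 6-joint arm with a two-finger parallel gripper is mounted at the origin on the work surface. World frame = base frame: x ahead of the robot, y to its left, z up, the work surface at z = 0. Lengths are in m, angles in rad, forces in N, time in s.
With the tool pointing down it reaches from about 0.3 to 0.775 m from the base axis. Payload 14.6 kg.
Tool frame: the origin (TCP) lies at the very end of the fingers, on their centre line; the grasp point (between the pads) lies 19 mm behind it; z points along the fingers, y is the line along which they close (so a half turn about z gives the same grasp; the last joint's range is limited). The gripper opens to 94 mm and grips with 3 to 60 N. Pads are 16 mm wide; open, the fingers measure 119 mm over their backs; the gripper's body (75 mm by 177 mm) begins 78 mm behind the grasp point.
Start: joints at [-1.319, 0.3, 1.521, -0, 1.321, -0.067], TCP at [0.172, -0.522, 0.205] pointing down, gripper open.
Joint ranges: [-3.03, 3.03], [-0.79, 2.21], [0.23, 2.52], [-1.04, 4.18], [0, 3.07], [-2.55, 2.55]. Speed limits (rad/s): [2.22, 2.22, 2.57, 3.14, 3.14, 3.14].

### API

Orientations are given as [roll, pitch, yaw] about the fixed x, y, z axes, in that order (R = Rz(yaw) Ry(pitch) Rx(roll)).
In Python, from station import ctrl gives the robot as it stands.
- The arm moves only by the shell command python3 -m pendant 'ROWS' [OPENING] [FORCE]. ROWS is JSON, a list of rows, each a list of 2 entries, a list of its own where there are three numbers: the shift along the world's x, y, z in cm, then the turn about the world's z in rad. A call has 1 to 20 rows; each row shifts and turns the commanded pose from where the row before left it; what a row does not reach is not made up. A row lasts 1/12 s, in which the tool goes at most 41.7 mm and 7.16 degrees, less where a joint would pass 70% of its speed; a pose out of reach is approached as far as the arm can. A call is refused whole if a number of a shift passes 4.17 or a number of a turn 0.125, either way. A call with a gripper value outside its range is refused whole. OPENING is the opening, from 0 (shut) to 1 (fully open), set as the call begins (- or left out, the last holds). The fingers move at their own pace and stop on an object; FORCE is the grip in N (left out, the last holds). Time passes only in rows, so rows that do not move let the fingers close. It gives the time, the measured TCP pose, the force, the opening and the grip force at its end, in the units of the state.
- ctrl.get_obs(): the state, without advancing time (a new reading comes with each control period).
- ctrl.camera(name): name is "scene" or "top" or "wrist"; returns a dict with "color" (420x560x3 uint8, red, green, blue), "intrinsics" (3x3 intrinsics, pixels), "camera_from_world" (4x4, takes a point from world to camera coordinates). Camera axes: x right, y down, z forward; pixel columns grow to the right and rows downward; lengths in m; the calibration is good to about 2 mm. A picture is of the moment at which its call begins. There is no depth.
- ctrl.hand_in(): hands the job in; it is judged then, once.
The state is a dict: "time_s": time; "qpos": joint angles; "joint_vel": joint speeds; "tau": joint torques, N m; "ee_pos": TCP position; "eef_rot": TCP orientation; "force": force on the tool from outside, world axes, zero at the start; "moment": the same for the moment, N m; "grip_width": finger opening in m; "grip_force": force on a finger pad.
Only numpy, scipy, OpenCV 4.12 (cv2) and the standard library are available. Lean on these libraries where they do the work, as an engineer would, in place of code of your own. Each camera call takes 0.05 s, during which the arm holds its last target. There are 200 camera calls.

### The job

Take the blue trunnion cap that has a brass insert stuck down in it, feel its underside hole onto the upright knock-out pin of the stand and press the cap fully down onto the flange so the pin pokes the insert up; never load the stand with more than 30 newtons. Leave the cap sitting on the stand over the pin, pull the raised insert out and stand it upright in the steel tray. Leave the spare cap, rotor lid, washer and punch alone.

Things in the scene. Friction and masses are not known exactly. Their poses are not given: they have to be found in the camera images.
- cap: Blue plastic trunnion cap with the brass insert in it, about 120 g without the insert: upright cylinder 54 mm in diameter, 34 mm high, open side up on the bench; origin at the centre of its underside, z up. Its 8 mm thick floor has a central through hole 11 mm in diameter; above the floor a 24 mm recess opens upward. Grip it across the outside.
- cap_rim (a point): Centre of the cap's rim, 34 mm above its underside. Four spring lands inside the recess, 10 to 20 mm above the underside, grip the insert: sliding it up takes roughly 5 to 10 N; once its lower end is more than 20 mm above the cap's underside (12 mm of rise) it is loose.
- spare_cap: A second, empty blue cap of the same outside and inside size (no insert, no lands), to be left alone; origin at the centre of its underside. The two caps may lie in either place.
- insert: Solid brass bearing insert, 22 mm in diameter, 24 mm high, about 70 g, small dark dimple on top; origin at the centre of its underside, z up. It starts on the recess floor in the cap, its top 2 mm below the rim, so it cannot be gripped. With the cap fully down on the flange it stands 16 mm proud, loose on the pin (may lean a little), its underside 26 mm above the cap's.
- stand: Knock-out stand bolted to the bench: 90 mm square, 12 mm thick dark steel base carrying a sprung round steel flange 40 mm in diameter; origin at the centre of the base's underside, z up. Flange and pin go down together on a spring: 2.5 N preload, then 2.5 N per mm, hard stop at 11 mm; the spring lifts them again when unloaded.
- flange_top (a point): Centre of the flange's upper face when unloaded, 45 mm above the bench. On it stands an upright steel pin, 8 mm in diameter, edge lightly broken at its tip, 26 mm above the flange face. The pin is eccentric: its axis is 5 mm from this point, in a direction that differs every time and is not measured (it stays put under load), so the hole must be found by feel or sight.
- tray: Open steel tray 130 x 130 mm, walls 20 mm high and 4 mm thick, floor 4 mm thick, 0.5 kg, loose on the bench; origin at the centre of its underside, z up.
- rotor_lid: Pitted aluminium rotor lid, a disc 170 mm in diameter with a central boss, 32 mm high; bystander; origin at the centre of its underside.
- washer: Flat brass hub washer, 48 mm in diameter, 5 mm thick; bystander; origin at the centre of its underside.
- punch: Steel drift punch lying on the bench, 150 mm long along its x, 14 mm thick; bystander; origin on the bench under a point 5 mm from its middle.
Not all that is in view belongs to the job. Several things have the shape of the stand; the one meant has the colours described above.

How it is judged:
On the way:
1. the cap is on the stand over the pin and the pin has poked the insert up at least 14 mm in the cap (z of insert in the frame of cap above 0.022 m and horizontal distance between cap and stand below 0.01 m and z of cap in the frame of stand below 0.05 m), for 0.2 s.
At the end, for the whole second after the job is handed in: The insert stands upright (within 0.2 rad) at rest on the tray's floor, and the cap sits level (within 0.15 rad) and at rest on the stand's flange over the pin: underside 36 to 50 mm above the stand's underside, centre within 10 mm of the stand's centre line (x of insert in the frame of tray between -0.055 and 0.055 m and y of insert in the frame of tray between -0.055 and 0.055 m and z of insert in the frame of tray below 0.009 m and angle between insert's own z axis and vertical below 0.2 rad and linear speed of each of insert, cap below 0.02 m/s and horizontal distance between cap and stand below 0.01 m and z of cap in the frame of stand between 0.036 and 0.05 m and angle between cap's own z axis and vertical below 0.15 rad); the robot touches nothing.
It fails at once if the stand (base, flange or pin) is loaded with more than 30 N (contact force between stand and anything else above 30 N).
It fails at once if the spare cap is moved more than 20 mm (distance of spare_cap from where it was at the start of the episode above 0.02 m).
It fails at once if the rotor lid, washer or punch is moved more than 20 mm (distance of any of rotor_lid, washer, punch from where it was at the start of the episode above 0.02 m).
It also fails if it takes over 67 s, if anything falls off the work surface, if the arm or the gripper's body presses on something with over 40 N, if the wrist force passes 120 N, or if a joint passes its speed limit or range.

## Working session

There is one attempt and no reset: what is moved stays moved. The work goes in short steps, Python scripts to look and compute and a shell command to move; the robot and the scene stay as the last step left them, time stands still between calls to the robot, and variables do not carry over. Pictures are saved under pics/ and viewed, at most 10 in all, crops included, and the job is handed in when it is done.

```bash
mkdir -p pics
cat > h.py <<'E'
import numpy as np, cv2
from station import ctrl
def shot(n,f):
    c=ctrl.camera(n); cv2.imwrite(f'pics/{f}.png',c['color'][:,:,::-1]); np.savez(f'pics/{f}.npz',K=c['intrinsics'],T=c['camera_from_world']); return c
def world(f,u,v,z):
    d=np.load(f'pics/{f}.npz');K,T=d['K'],d['T'];R=T[:3,:3];o=-R.T@T[:3,3]
    r=R.T@np.linalg.inv(K)@np.array([u,v,1.]);return (o+r*(z-o[2])/r[2]).round(4)
def pix(f,p):
    d=np.load(f'pics/{f}.npz');q=d['K']@(d['T']@np.r_[p,1])[:3];return (q[:2]/q[2]).round(1)
E
python3 - <<'E'
from h import *
a=shot('top','top0')['color'];b=shot('scene','sc0')
o=ctrl.get_obs();print(o)
E
```

```text
{'time_s': 0.1, 'qpos': array([-1.31860017e+00,  3.00416434e-01,  1.52153458e+00,  3.98455565e-06,
        1.32069545e+00, -6.66070821e-02]), 'joint_vel': array([-0.00074224,  0.00033756, -0.00166585, -0.00085395,  0.00109186,
       -0.00092181]), 'tau': array([-6.56856116e-06, -5.32643294e+01, -3.53284836e+01,  7.09174946e-02,
        2.34395522e-02, -5.91219737e-05]), 'ee_pos': array([ 0.17232081, -0.52205366,  0.20493599]), 'eef_rot': array([-3.14054144e+00, -7.39899086e-05,  3.18802213e-01]), 'force': array([-1.14611283,  0.13452275,  0.41436719]), 'moment': array([0.00402707, 0.06661102, 0.02590006]), 'grip_force': 0.0, 'grip_width': 0.09417253019544722}
```

View pics/top0.png

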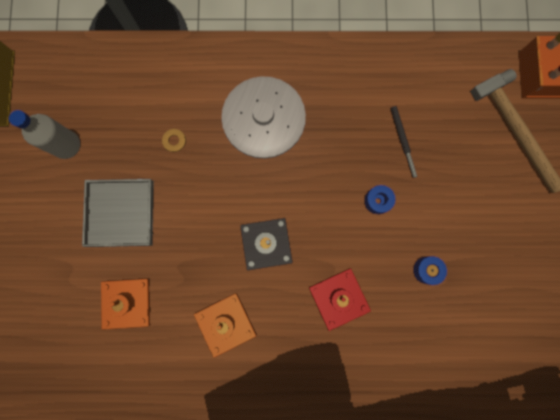

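View pics/sc0.png

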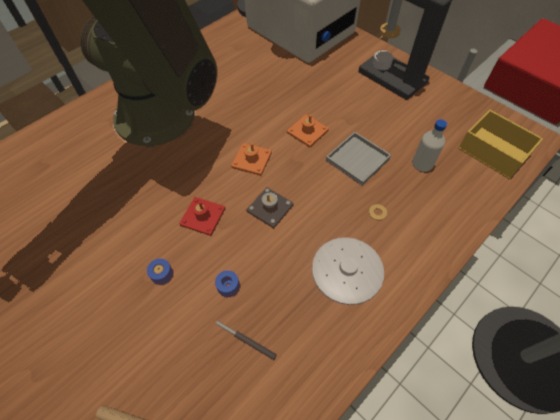

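The top view shows the cap with the insert at about (431,270), the empty spare at (380,200), the dark stand at (266,244) and the tray at (118,213). Next I'll enlarge the cap and the stand.

Run:
```python
from h import *
a=cv2.imread('pics/top0.png');r=lambda x,y:cv2.resize(a[y:y+70,x:x+70],(400,400),interpolation=cv2.INTER_CUBIC)
cv2.imwrite('pics/crop0.png',np.hstack([r(395,235),r(230,208)]))
print(world('top0',431,270,.034),world('top0',266,244,.045),world('top0',118,213,.02),world('top0',380,200,.034))
d=np.load('pics/top0.npz');T=d['T'];print(-T[:3,:3].T@T[:3,3],T[:3,:3])
```

```text
[ 0.4491 -0.298   0.034 ] [0.4968 0.0113 0.045 ] [0.5577 0.2998 0.02  ] [ 0.5817 -0.2061  0.034 ]
[ 0.46067212 -0.01245245  0.82012322] [[ 1.45168348e-03 -9.99998835e-01 -4.72479998e-04]
 [-9.92560309e-01 -1.38336240e-03 -1.21746127e-01]
 [ 1.21745332e-01  6.45701734e-04 -9.92561160e-01]]
```

View pics/crop0.png

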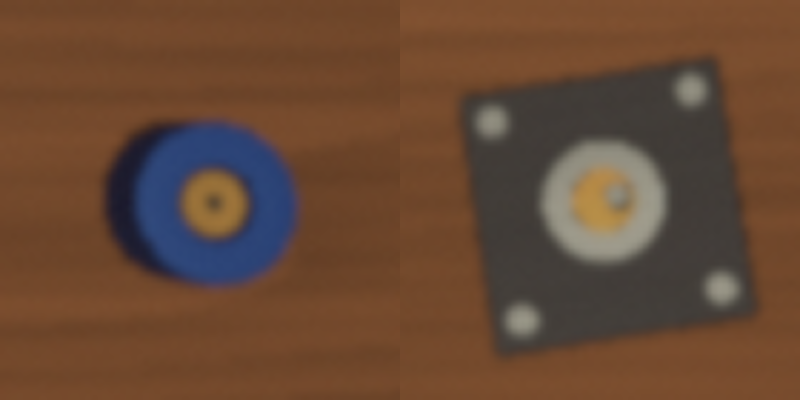

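The insert dimple is at pixel (432.0,270.1). The flange centre is at (265.1,242.8) and the pin tip, lit from above, is at about (267.6,241.7).

Run:
```python
from h import *
print(world('top0',432,270.1,.032),world('top0',265.1,242.8,.045),world('top0',267.6,241.7,.071))
print('base corners',[world('top0',230+(x-400+.5)*.175-.5,208+(y+.5)*.175-.5,.012)[:2] for x,y in((462,97),(717,58),(757,314),(500,354))])
T=np.array(ctrl.camera('wrist')['camera_from_world']);R=T[:3,:3];p=-R.T@T[:3,3]
o=ctrl.get_obs();print(p-o['ee_pos'],R)
```

```text
[ 0.4489 -0.3006  0.032 ] [0.4991 0.013  0.045 ] [0.4998 0.0077 0.071 ]
base corners [array([0.5362, 0.0625]), array([ 0.5497, -0.0247]), array([ 0.4627, -0.0382]), array([0.4491, 0.0486])]
[0.07854426 0.02691033 0.17870073] [[ 0.31326966 -0.94966284 -0.00161335]
 [-0.90948172 -0.30050302  0.28729937]
 [-0.27332236 -0.08853486 -0.95783948]]
```

The pin comes out 5.3 mm from the flange centre, against 5 mm given, and the base corners give a matching centre of (0.499,0.012). Moving to the cap.

```bash
python3 -m pendant '[[[2.77,2.21,0],-0.106],[[2.77,2.21,0],-0.106],[[2.77,2.21,0],-0.106],[[2.77,2.21,0],0],[[2.77,2.21,0],0],[[2.77,2.21,0],0],[[2.77,2.21,0],0],[[2.77,2.21,-2],0],[[2.77,2.21,-2],0],[[2.74,2.21,-2],0],[[0,0,-1],0],[[0,0,0],0]]' 1 40
python3 - <<'E'
from h import *
o=ctrl.get_obs();shot('wrist','w1')
print(o['ee_pos'],o['eef_rot'],pix('w1',[.449,-.3006,.032]))
E
```

```text
time_s: 1.15
ee_pos: [0.449, -0.2996, 0.1329]
eef_rot: [-3.139, 0.003, 0.004]
force: [-0.8, 0.7, -0.5]
grip_width: 0.0943
grip_force: 0.0
[ 0.44897374 -0.29957166  0.13286354] [-3.13897864  0.00348313  0.00355152] [278.2 205.3]
```

View pics/w1.png

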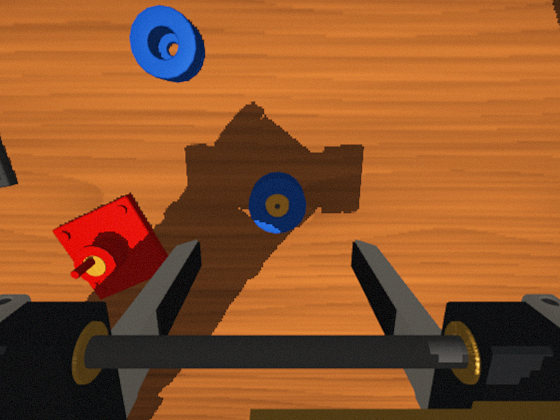

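The wrist view shows the insert dimple at (277,206), against a predicted (278.2,205.3), so the position is good to 1 mm. Descending to grip.

```bash
python3 -m pendant '[[[0,-0.1,-3.5],0],[[0,0,-3.5],0],[[0,0,-3.0],0],[[0,0,-1.5],0],[[0,0,-1.0],0],[[0,0,0],0],[[0,0,0],0]]'
python3 -m pendant '[[[0,0,0],0],[[0,0,0],0],[[0,0,0],0],[[0,0,0],0],[[0,0,0],0],[[0,0,0],0],[[0,0,0],0],[[0,0,0],0]]' 0.4 40
```

```text
time_s: 1.78
ee_pos: [0.4491, -0.3033, 0.0116]
eef_rot: [3.141, -0.001, -0.0]
force: [-0.1, -0.3, 0.7]
grip_width: 0.0941
grip_force: 0.0
time_s: 2.45
ee_pos: [0.4491, -0.3021, 0.0105]
eef_rot: [-3.141, 0.0, 0.001]
force: [-0.1, 2.4, 2.7]
grip_width: 0.0521
grip_force: 39.9
```

```bash
python3 -m pendant '[[[0,0,3],0],[[0,0,4],0],[[-0.2,1,3.5],0],[[-0.2,3,1.5],0],[[-0.2,3.5,0],0],[[-0.2,3.5,0],0],[[-0.2,3.5,0],0],[[-0.2,3.5,0],0],[[-0.2,3.5,0],0],[[-0.2,3.5,0],0],[[-0.2,3,0],0],[[-0.2,2.0,0],0],[[0,1,0],0],[[0,0,0],0],[[0,0,0],0]]'
python3 - <<'E'
from h import *
o=ctrl.get_obs();shot('wrist','w2')
a=cv2.imread('pics/w2.png')
print(o['ee_pos'],o['eef_rot'],o['force'],pix('w2',[.4991,.0125,.045]),pix('w2',[.4998,.0077,.071]))
E
```

```text
time_s: 3.7
ee_pos: [0.4292, 0.0075, 0.1304]
eef_rot: [3.141, 0.0, 0.002]
force: [-0.5, -1.0, -2.1]
grip_width: 0.0526
grip_force: 39.9
[0.42919169 0.00745248 0.13037498] [3.14136888e+00 4.76034659e-05 1.68672265e-03] [-0.4762321  -0.97599492 -2.11681166] [270.8 128.9] [276.8 129.7]
```

View pics/w2.png

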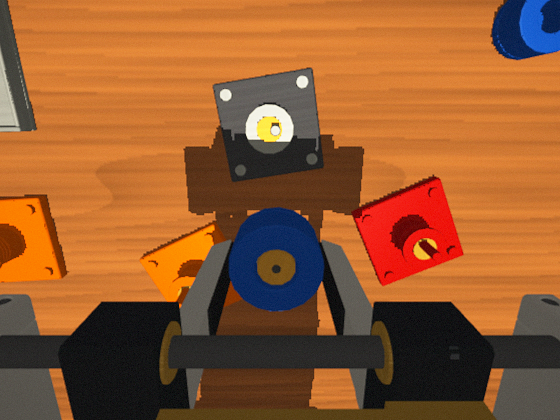

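The held cap's dimple is at about (277,268), the flange at (270,129) and the pin tip at about (275,130). An enlarged crop will give the exact values.

Run:
```python
from h import *
a=cv2.imread('pics/w2.png');r=lambda x,y,s:cv2.resize(a[y:y+s,x:x+s],(400,400),interpolation=cv2.INTER_CUBIC)
cv2.imwrite('pics/crop2.png',np.hstack([r(245,105,50),r(252,243,50)]))
print(pix('w2',[.4292,.0075,.152]))
```

```text
[277.2 268.3]
```

View pics/crop2.png

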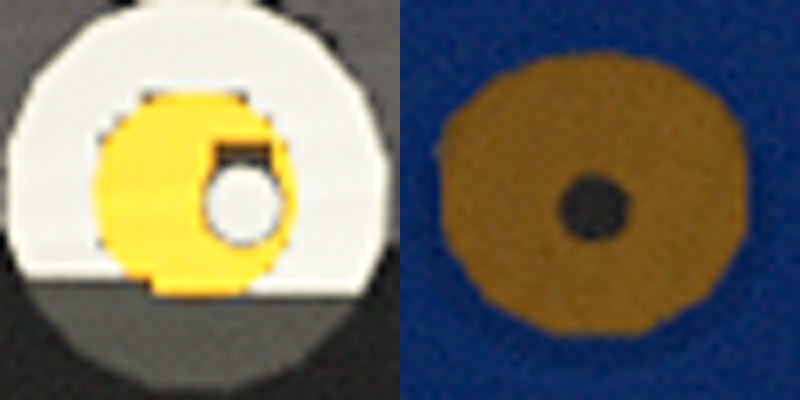

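The pin tip is at (274.8,130.2), the flange centre at (269.3,128.9) and the dimple at (275.7,268.4).

Run:
```python
from h import *
p=world('w2',274.8,130.2,.071);c=world('w2',275.7,268.4,.152);print(p,world('w2',269.3,128.9,.045),c,p-c)
```

```text
[0.4994 0.0091 0.071 ] [0.4991 0.0137 0.045 ] [0.4291 0.0083 0.152 ] [ 0.0703  0.0008 -0.081 ]
```

```bash
python3 -m pendant '[[[2.5,0.08,0],0],[[3,0,0],0],[[1.53,0,-1.5],0],[[0,0,-1.5],0],[[0,0,-1.2],0],[[0,0,0],0],[[0,0,0],0],[[0,0,0],0]]'
python3 -m pendant '[[[0,0,-0.3],0],[[0,0,-0.2],0],[[0,0,-0.2],0],[[0,0,-0.1],0],[[0,0,0],0],[[0,0,0],0]]'
```

```text
time_s: 4.42
ee_pos: [0.4998, 0.0078, 0.0892]
eef_rot: [3.142, -0.001, -0.0]
force: [0.8, -0.8, -2.0]
grip_width: 0.0524
grip_force: 39.9
time_s: 4.92
ee_pos: [0.4994, 0.0086, 0.0805]
eef_rot: [-3.142, -0.0, 0.001]
force: [0.1, -0.7, -1.6]
grip_width: 0.0526
grip_force: 39.9
```

```bash
python3 -m pendant '[[[0,0,-0.1],0],[[0,0,-0.1],0],[[0,0,-0.1],0],[[0,0,0],0],[[0,0,0],0]]'
```

```text
time_s: 5.33
ee_pos: [0.4993, 0.0085, 0.0774]
eef_rot: [-3.142, 0.0, 0.001]
force: [0.5, -0.3, -1.3]
grip_width: 0.0527
grip_force: 39.9
```

The cap's underside is at 67 mm, below the 71 mm tip, with no load, so the pin is in the hole. Pressing on.

```bash
python3 -m pendant '[[[0,0,-0.2],0],[[0,0,-0.2],0],[[0,0,-0.2],0],[[0,0,-0.2],0],[[0,0,0],0],[[0,0,0],0]]'
python3 -m pendant '[[[0,0,-0.2],0],[[0,0,-0.2],0],[[0,0,-0.2],0],[[0,0,0],0],[[0,0,0],0]]'
```

```text
time_s: 5.83
ee_pos: [0.4996, 0.0085, 0.0697]
eef_rot: [3.142, -0.001, 0.001]
force: [-0.1, -0.4, 3.9]
grip_width: 0.0522
grip_force: 39.9
time_s: 6.25
ee_pos: [0.4996, 0.0085, 0.0636]
eef_rot: [3.142, -0.0, 0.001]
force: [0.7, -0.2, 3.8]
grip_width: 0.0523
grip_force: 39.9
```

```bash
python3 -m pendant '[[[0,0,-0.2],0],[[0,0,-0.2],0],[[0,0,-0.2],0],[[0,0,-0.2],0],[[0,0,0],0],[[0,0,0],0]]'
python3 -m pendant '[[[0,0,-0.15],0],[[0,0,-0.15],0],[[0,0,0],0],[[0,0,0],0]]'
```

```text
time_s: 6.75
ee_pos: [0.4991, 0.0085, 0.0551]
eef_rot: [-3.142, 0.001, 0.001]
force: [-0.4, -0.5, 0.4]
grip_width: 0.0524
grip_force: 39.9
time_s: 7.08
ee_pos: [0.4993, 0.0085, 0.0526]
eef_rot: [-3.142, 0.0, 0.001]
force: [-3.7, -0.0, 6.2]
grip_width: 0.0522
grip_force: 39.9
```

The insert came loose and the flange is now loaded. I'll press a little more, ease back up, and release.

```bash
python3 -m pendant '[[[0,0,-0.1],0],[[0,0,-0.1],0],[[0,0,0],0],[[0,0,0],0]]'
python3 -m pendant '[[[0,0,0.15],0],[[0,0,0.15],0],[[0,0,0.1],0],[[0,0,0],0],[[0,0,0],0]]'
```

```text
time_s: 7.42
ee_pos: [0.4994, 0.0085, 0.0509]
eef_rot: [-3.142, -0.0, 0.001]
force: [-5.9, 0.2, 10.4]
grip_width: 0.0524
grip_force: 39.9
time_s: 7.83
ee_pos: [0.4994, 0.0085, 0.0544]
eef_rot: [-3.142, -0.0, 0.001]
force: [-1.5, 0.1, 2.3]
grip_width: 0.0523
grip_force: 39.9
```

```bash
python3 -m pendant '[[[0,0,0],0],[[0,0,0],0],[[0,0,0],0],[[0,0,0],0],[[0,0,0],0],[[0,0,1.5],0],[[0,0,3],0],[[0,0,3],0],[[0,0,1.5],0],[[0,0,0],0],[[0,0,0],0]]' 1
python3 - <<'E'
from h import *
o=ctrl.get_obs();shot('wrist','w3')
print(o['ee_pos'],pix('w3',[.4994,.0091,.095]),pix('w3',[.4994,.0091,.079]))
E
```

```text
time_s: 8.75
ee_pos: [0.4995, 0.0085, 0.1446]
eef_rot: [3.142, -0.001, 0.001]
force: [-0.8, 0.3, -0.8]
grip_width: 0.094
grip_force: 0.0
[0.49950217 0.00850279 0.14455877] [276.2 224.7] [276.1 218.1]
```

View pics/w3.png

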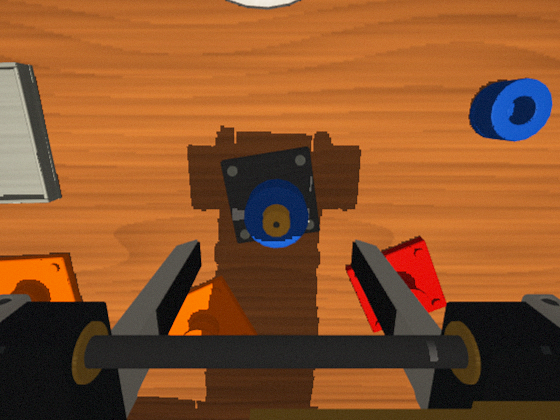

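The cap sits on the stand and the insert stands proud, with its dimple at (277,224) as predicted. Gripping the insert above the rim.

```bash
python3 -m pendant '[[[0,0,-2],0],[[0,0,-2],0],[[0,0,-1.3],0],[[0,0,-0.8],0],[[0,0,0],0],[[0,0,0],0]]' 0.5
python3 -m pendant '[[[0,0,0],0],[[0,0,0],0],[[0,0,0],0],[[0,0,0],0],[[0,0,0],0],[[0,0,0],0],[[0,0,0],0],[[0,0,0],0]]' 0 20
```

```text
time_s: 9.3
ee_pos: [0.4991, 0.0085, 0.083]
eef_rot: [-3.141, 0.001, 0.001]
force: [0.0, 0.1, -0.5]
grip_width: 0.0577
grip_force: 0.0
time_s: 9.97
ee_pos: [0.4994, 0.0085, 0.0835]
eef_rot: [3.142, -0.0, 0.001]
force: [0.7, 0.5, 0.8]
grip_width: 0.02
grip_force: 20.0
```

```bash
python3 -m pendant '[[[0,0,0.5],0],[[0,0,0.7],0],[[0,0,1],0],[[0,0,2],0],[[0,0,1.8],0],[[0.58,2,0],0],[[0.58,3,0],0],[[0.58,3.2,0],0],[[0.58,3.2,0],0],[[0.58,3.2,0],0],[[0.58,3.2,0],0],[[0.58,3.2,0],0],[[0.58,3.1,0],0],[[0.58,3,0],0],[[0.58,2,0],0],[[0,0,0],0],[[0,0,0],0]]'
python3 - <<'E'
from h import *
o=ctrl.get_obs();shot('top','t4');shot('wrist','w4')
a=np.hstack([cv2.imread('pics/t4.png'),cv2.imread('pics/w4.png')]);cv2.imwrite('pics/c4.png',cv2.resize(a,(800,300),interpolation=cv2.INTER_AREA))
e=o['ee_pos'];print(e,[pix('w4',e+[0,0,d]) for d in(.0115,-.0125)])
E
```

```text
time_s: 11.38
ee_pos: [0.5572, 0.3001, 0.1439]
eef_rot: [3.142, -0.0, 0.002]
force: [0.0, -1.0, -2.1]
grip_width: 0.0202
grip_force: 20.0
[0.55723028 0.30014172 0.14386979] [array([275.7, 260.1]), array([275.8, 243.7])]
```

View pics/c4.png

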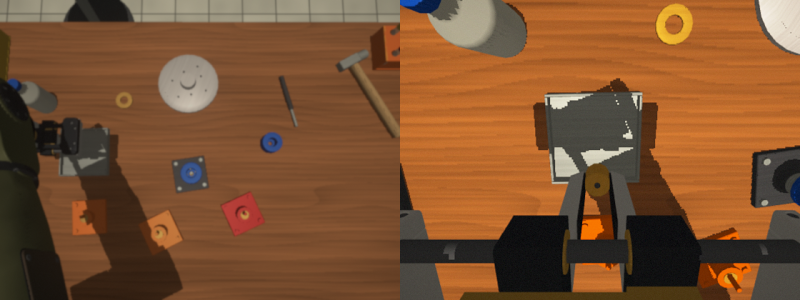

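The insert is held upright, the cap stays on the stand, and the tray lies directly below at about (270,193) in the wrist view. Lowering.

```bash
python3 -m pendant '[[[0,0,-2.5],0],[[0,0,-3.5],0],[[0,0,-3],0],[[0,0,-2],0],[[0,0,-1],0],[[0,0,-0.3],0],[[0,0,0],0],[[0,0,0],0]]'
python3 -m pendant '[[[0,0,-0.1],0],[[0,0,-0.1],0],[[0,0,-0.1],0],[[0,0,0],0],[[0,0,0],0]]'
```

```text
time_s: 12.15
ee_pos: [0.5582, 0.2995, 0.0221]
eef_rot: [-3.141, -0.002, 0.0]
force: [0.0, 0.4, -0.7]
grip_width: 0.0202
grip_force: 20.0
time_s: 12.57
ee_pos: [0.5574, 0.2996, 0.0176]
eef_rot: [-3.142, -0.0, 0.001]
force: [-0.4, -0.0, -0.7]
grip_width: 0.0203
grip_force: 20.0
```

```bash
python3 -m pendant '[[[0,0,-0.1],0],[[0,0,-0.05],0],[[0,0,0],0],[[0,0,0],0]]'
```

```text
time_s: 12.9
ee_pos: [0.5577, 0.2996, 0.017]
eef_rot: [-3.141, -0.001, 0.001]
force: [-3.2, -1.9, 9.3]
grip_width: 0.0205
grip_force: 20.0
```

```bash
python3 -m pendant '[[[0,0,0.05],0],[[0,0,0],0],[[0,0,0],0],[[0,0,0],0],[[0,0,0],0],[[0,0,0],0]]' 0.6
python3 -m pendant '[[[0,0,1],0],[[0,0,3],0],[[0,0,3.5],0],[[0,0,3.5],0],[[-2,0,2],0],[[-3,0,0],0],[[-3,0,0],0],[[-3,0,0],0],[[0,0,0],0],[[0,0,0],0],[[0,0,0],0]]'
python3 - <<'E'
from h import *
shot('wrist','w5');shot('top','t5')
a=np.hstack([cv2.imread('pics/t5.png'),cv2.imread('pics/w5.png')]);cv2.imwrite('pics/c5.png',cv2.resize(a,(800,300),interpolation=cv2.INTER_AREA))
print(pix('w5',[.5577,.2996,.028]),pix('w5',[.5577,.2996,.004]))
E
```

```text
time_s: 13.4
ee_pos: [0.5573, 0.2995, 0.0163]
eef_rot: [3.142, 0.0, 0.001]
force: [0.8, -0.4, -0.1]
grip_width: 0.0552
grip_force: 0.0
time_s: 14.32
ee_pos: [0.448, 0.2997, 0.1473]
eef_rot: [-3.141, -0.001, 0.001]
force: [-0.3, -0.1, -0.0]
grip_width: 0.0563
grip_force: 0.0
[277.1  80.9] [277.   83.3]
```

View pics/c5.png

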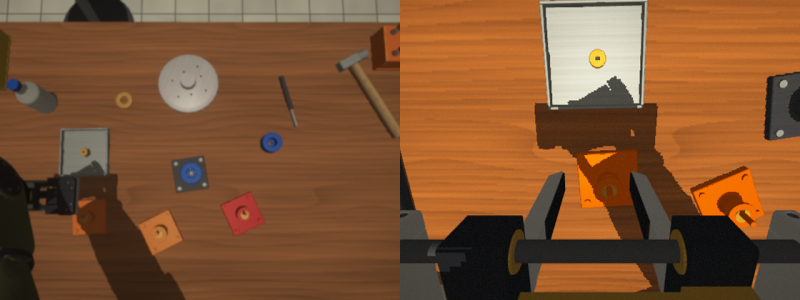

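The insert stands in the middle of the tray at wrist pixel (277,81), as predicted. The cap is on the stand and nothing is being touched, so I'm handing in.

```bash
python3 -c "
from station import ctrl
print(ctrl.hand_in())"
```

```text
the job is handed in; nothing more can be done
None
```

The job is handed in with no verdict returned: the cap was pressed fully down over the pin (about 12 N on the stand) and left there, the insert stands upright in the middle of the tray, and the other parts were left alone.

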